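# Slide a tall flask back into its lane of the shop display

### The arm

A 6-joint arm with a two-finger parallel gripper is mounted at the origin on the work surface. World frame = base frame: x ahead of the robot, y to its left, z up, the work surface at z = 0. Lengths are in m, angles in rad, forces in N, time in s.
With the tool pointing down it reaches from about 0.325 to 1 m from the base axis. Payload 5.1 kg.
Tool frame: the origin (TCP) lies between the finger pads; the fingertips stand 22 mm ahead of it and the grasp point (between the pads) lies 3 mm ahead of it; z points along the fingers, y is the direction in which the jaws open and shut (so a half turn about z gives the same grasp; the last joint's range is limited). The gripper opens to 85 mm and grips with 20 to 120 N. Pads are 22 mm wide; open, the fingers measure 114 mm over their backs; the gripper's body (76 mm by 85 mm) begins 54 mm behind the grasp point. The pads swing forward as they close: fully open they stand 13 mm farther back than shut.
Start: joints at [1.122, 0.124, 1.65, -0, 1.367, -0.083], TCP at [0.233, 0.607, 0.253] pointing down, gripper open.
Joint ranges: [-2.61, 2.61], [-1.02, 2.33], [0.03, 2.71], [-1.35, 4.49], [0.32, 2.68], [-2.91, 2.91]. Speed limits (rad/s): [2.57, 2.57, 3.14, 3.14, 3.14, 3.14].

### API

Orientations are given as a unit quaternion [x, y, z, w].
In Python, from station import observe, viewer, ticket gives the robot as it stands. The module is installed in compiled form; this text tells all that it offers.
- The arm moves only by the tool servo_tool, never from a script. Its argument "increments" is a list of rows, each a list of 2 entries, a list of its own where there are three numbers: the shift along the world's x, y, z in m, then the turn about the world's z in degrees. A call has 1 to 5 rows; each row shifts and turns the pose as measured when the row begins; what a row does not reach is not made up. A row lasts 1/12 s, in which the tool goes at most 41.7 mm and 7.16 degrees, less where a joint would pass 70% of its speed; a pose out of reach is approached as far as the arm can. A call with a gripper value outside its range is refused whole. "grip" is the opening in per cent of the stroke, from 0 (shut) to 100 (fully open), set as the call begins (left out, the last holds). The fingers move at their own pace and stop on an object; "force" is the grip in N (left out, the last holds). Time passes only in rows, so rows that do not move let the fingers close. It gives the time, the measured TCP pose, the force and the opening at its end, in the units of the state.
- observe(): the state, without advancing time (a new reading comes with each control period).
- viewer.camera(name): name is "side" or "top"; returns a dict with "pixels" (420x560x3 uint8, red, green, blue), "depth" (420x560 float32, m along the optical axis (not along the pixel's ray), 0 where there is no reading), "intrinsics" (3x3 intrinsics, pixels), "k1" (the pictures are not rectified: a ray, as slopes to the right and down, at radius r is drawn at 1 + k1 r^2 times it, then the intrinsics apply), "position" and "rotation" of the camera in the world. Camera axes: x right, y up, looking along -z (the intrinsics and any distortion apply to the point x, -y, -z); pixel columns grow to the right and rows downward; lengths in m; the calibration is good to about 2 mm. A picture is of the moment at which its call begins.
- ticket.sign_off(): hands the job in, once; it reports no verdict.
The state is a dict: "clock": time; "joint_pos": joint angles; "qd": joint speeds; "joint_torque": joint torques, N m; "eef_pos": TCP position; "tool_rot": TCP orientation; "contact_force": force on the tool from outside, world axes, zero at the start; "moment": the same for the moment, N m; "opening": finger opening in m.
Only numpy, scipy, OpenCV 4.12 (cv2) and the standard library are available. Lean on these libraries where they do the work, as an engineer would, in place of code of your own. Each camera call takes 0.05 s, during which the arm holds its last target.

### The job

A tall slim steel vacuum flask has been left out on the counter in front of the low white display rack. Push it gently along the counter, low on its body so that it stays upright, into the rack's one empty lane until it stands at the back of the lane, over the round paper disc there. Do not grip, lift or tip it, leave everything else where it stands, and finish clear of it.

Things in the scene. Friction and masses are not known exactly. Their poses are not given: they have to be found in the camera images.
- flask: the flask to push, the only tall flask outside the rack: plain steel, black cap, round, 62 mm diameter up to 180 mm height, then narrower; 250 mm tall, about 0.28 to 0.52 kg. Origin: centre of its underside; z up its axis. Pushed below about 35 mm it slides on the counter, much above 60 mm it tips. A push off its centre line makes it slip aside.
- rack: fixed low white rack, open towards the robot. Origin: on the counter, middle of the front face of its back rail; x points into the rack (away from the robot), y left. Rail 40 mm high, at x 0 to 6 mm. Five dividers 30 mm high, 5 mm thick, from the rail to x = -63 mm, at y = -172, -86, 0, 86, 172 mm, make four lanes 81 mm wide; lane floor is the counter, no step. One lane is empty.
- spot: flat paper disc stuck on the counter, 60 mm diameter, 1 mm thick with a grey middle, no obstacle: it marks the standing place in the empty lane. Origin: its centre, on the centre line of the lane 43 mm in front of the rail; x points along the lane into the rack.
- stock_a: flask already in a lane, black with steel cap, 66 mm diameter, 225 mm tall, 43 mm in front of the rail; leave alone; upright, round; origin: centre of its underside
- stock_b: flask already in a lane, white, 68 mm diameter, 240 mm tall, 43 mm in front of the rail; leave alone; upright, round; origin: centre of its underside
- stock_c: flask already in a lane, dark steel, 64 mm diameter, 205 mm tall, 43 mm in front of the rail; leave alone; upright, round; origin: centre of its underside
- foodjar: squat steel food jar, 86 mm diameter, 124 mm tall, at one side of the counter; leave alone; upright, round; origin: centre of its underside
- mug: white mug, 76 mm diameter, 95 mm tall, handle to its y side reaching 75 mm from its centre; leave alone; origin: centre of its underside
- carton: upright cardboard box 80 x 80 mm, 170 mm tall; leave alone; origin: centre of its underside
- container: plastic food box with blue lid, 92 x 92 mm, 76 mm tall; leave alone; origin: centre of its underside

How it is judged:
At the end, for the whole second after the job is handed in: the flask stands upright and still on the counter at the back of the empty lane, its centre within 18 mm of the centre of the paper disc; all other goods are upright and within 20 mm of where they began (horizontal distance between flask and spot below 0.018 m and height (world z) of flask below 0.004 m and angle between flask's own z axis and vertical below 0.05 rad and linear speed of flask below 0.01 m/s and distance of each of stock_a, stock_b, stock_c, foodjar, mug, carton, container from where it was at the start of the episode below 0.02 m and angle between each of stock_a, stock_b, stock_c, foodjar, mug, carton, container's own z axis and vertical below 0.1 rad); the robot touches nothing.
It fails at once if the flask is tipped more than 0.25 rad (angle between flask's own z axis and vertical above 0.25 rad).
It fails at once if the flask is lifted off the counter (height (world z) of flask above 0.012 m).
It fails at once if the flask is squeezed or rammed with more than 35 N (contact force between the fingers and flask above 35 N).
It fails at once if another article is shifted more than 20 mm or knocked over (distance of any of stock_a, stock_b, stock_c, foodjar, mug, carton, container from where it was at the start of the episode above 0.02 m or angle between any of stock_a, stock_b, stock_c, foodjar, mug, carton, container's own z axis and vertical above 0.3 rad).
It also fails if it takes over 72 s, if anything falls off the work surface, if the arm or the gripper's body presses on something with over 40 N, if the wrist force passes 120 N, or if a joint passes its speed limit or range.

## Working session

There is one attempt and no reset: what is moved stays moved. The work goes in short steps, Python scripts to look and compute and a tool call to move; the robot and the scene stay as the last step left them, time stands still between calls to the robot, and variables do not carry over. Pictures are saved under pics/ and viewed, and the job is handed in when it is done.

Besides the shell and the picture viewer there is one more tool, called after ">>>" as name(argument=value, ...) on one line, values as JSON. servo_tool: Moves the arm, as the interface text tells. Its arguments: {"type":"object","properties":{"increments":{"type":"array","items":{"type":"array"}},"grip":{"type":"number"},"force":{"type":"number"}},"required":["increments"]}

```bash
mkdir -p pics; cat > h.py <<'E'
import numpy as np, cv2
from station import observe, viewer, ticket
def cam(n,f=None):
    c=viewer.camera(n)
    if f: cv2.imwrite('pics/'+f, cv2.cvtColor(c['pixels'],cv2.COLOR_RGB2BGR))
    return c
def rays(c,uv):
    uv=np.atleast_2d(np.array(uv,float)); K=c['intrinsics']
    d=np.array([c['k1'],0,0,0,0],float)
    n=cv2.undistortPoints(uv[:,None,:],np.array(K,float),d)[:,0,:]
    return np.c_[n[:,0],-n[:,1],-np.ones(len(n))]
def onplane(c,uv,z):
    r=rays(c,uv)@np.array(c['rotation']).T; p=np.array(c['position'])
    return p+r*((z-p[2])/r[:,2])[:,None]
def cloud(c):
    h,w=c['depth'].shape; v,u=np.mgrid[:h,:w]
    r=rays(c,np.c_[u.ravel(),v.ravel()]); 
    P=np.array(c['position'])+(r*c['depth'].ravel()[:,None])@np.array(c['rotation']).T
    return P.reshape(h,w,3)
E
python3 - <<'E'
from h import *
s=observe(); print(s)
for n in('side','top'):
    c=cam(n,n+'0.png'); print(n,c['position'],c['rotation'],c['intrinsics'],c['k1'])
E
```

```text
{'clock': 0.0, 'joint_pos': array([ 1.12244625e+00,  1.24525611e-01,  1.65167549e+00, -1.28521649e-05,
        1.36751796e+00, -8.25935697e-02]), 'qd': array([ 4.74682774e-04, -1.06505571e-03,  7.59242737e-05, -1.30438295e-03,
        6.52216651e-04,  1.22811106e-03]), 'joint_torque': array([ 1.17712894e-03, -4.23614931e+01, -3.65453482e+01, -4.61150512e-05,
        7.11834349e-03,  4.51599163e-06]), 'eef_pos': array([0.2322546 , 0.60647924, 0.25203883]), 'tool_rot': array([ 1.81859196e-01,  9.83324007e-01, -1.02761193e-03, -2.72875759e-04]), 'contact_force': array([-0.83462164, -0.4189687 ,  0.11576112]), 'moment': array([-0.01385328, -0.05647896,  0.01435378]), 'opening': 0.08547439907821557}
side [ 0.16010099 -0.80793929  0.9169009 ] [ 0.38488021 -0.09151722 -0.23721657  0.88725426] [[466.21623747   0.         279.4595276 ]
 [  0.         466.21623747 209.00904926]
 [  0.           0.           1.        ]] -0.06101422959137837
top [ 0.52853092 -0.00722158  1.08482732] [ 0.02135437 -0.01292802 -0.69781009  0.71584771] [[484.60233069   0.         276.20676951]
 [  0.         484.60233069 210.31926658]
 [  0.           0.           1.        ]] -0.008272386167863468
```

```bash
sed -i "s/^def cam(n/from scipy.spatial.transform import Rotation\ndef cam(n/; s/    if f: cv2/    c['rotation']=Rotation.from_quat(c['rotation']).as_matrix()\n    if f: cv2/" h.py; head -12 h.py; python3 -c "
from h import *
c=cam('top'); P=cloud(c); print(P[210,280],P[20,20],P[400,540])"
```

```text
import numpy as np, cv2
from station import observe, viewer, ticket
from scipy.spatial.transform import Rotation
def cam(n,f=None):
    c=viewer.camera(n)
    c['rotation']=Rotation.from_quat(c['rotation']).as_matrix()
    if f: cv2.imwrite('pics/'+f, cv2.cvtColor(c['pixels'],cv2.COLOR_RGB2BGR))
    return c
def rays(c,uv):
    uv=np.atleast_2d(np.array(uv,float)); K=c['intrinsics']
    d=np.array([c['k1'],0,0,0,0],float)
    n=cv2.undistortPoints(uv[:,None,:],np.array(K,float),d)[:,0,:]
[ 0.5820512  -0.00208136 -0.00232378] [ 1.33264167  1.03101829 -0.7435054 ] [ 0.17976124 -0.5818744   0.00221576]
```

View pics/side0.png

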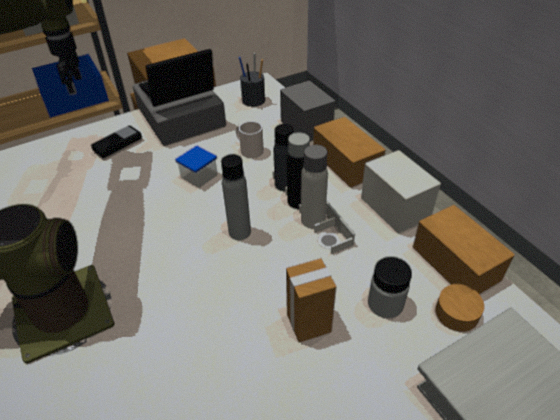

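View pics/top0.png

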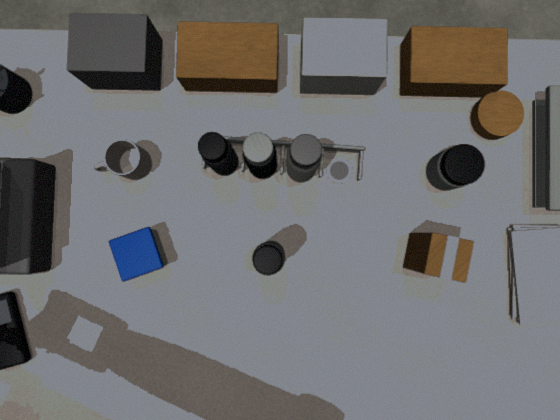

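```bash
python3 - <<'E'
from h import *
c=cam('top'); P=cloud(c); img=c['pixels']
big=cv2.resize(img[120:300,180:390],None,fx=3.8,fy=3.3,interpolation=cv2.INTER_CUBIC); big=np.clip(big.astype(int)*1.6,0,255).astype(np.uint8)
cv2.imwrite('pics/top0z.png',cv2.cvtColor(big,cv2.COLOR_RGB2BGR))
s=cam('side'); Q=cloud(s)
big=s['pixels'][100:260,180:380]; big=np.clip(cv2.resize(big,None,fx=3.7,fy=3.7,interpolation=cv2.INTER_CUBIC).astype(int)*1.5,0,255).astype(np.uint8)
cv2.imwrite('pics/side0z.png',cv2.cvtColor(big,cv2.COLOR_RGB2BGR))
for nm,R in(('top',P),('side',Q)):
    print(nm,[(np.round(R[v,u],3)) for v,u in ((258,268),(170,340),(157,460),(253,436))] if nm=='top' else [(np.round(R[v,u],3)) for v,u in ((200,237),(240,330),(290,390),(300,310))])
# tall tops from cloud: clusters in top view
m=((P[...,2]>0.06)&(P[...,2]<0.30)&(P[...,0]>0.3)&(P[...,0]<0.85)).astype(np.uint8)
n,l,st,ce=cv2.connectedComponentsWithStats(m)
for i in range(1,n):
    if st[i,4]>80:
        A=P[l==i]; zt=np.percentile(A[:,2],95); T=A[A[:,2]>zt-0.012]
        print(st[i],'ztop',zt.round(3),'top x',T[:,0].min().round(3),T[:,0].max().round(3),'y',T[:,1].min().round(3),T[:,1].max().round(3),'mean',T.mean(0).round(3))
# rail
b=(P[...,2]>0.033)&(P[...,2]<0.046)&(P[...,0]>0.5)&(P[...,0]<0.75)&(abs(P[...,1])<0.35)
ys,xs=np.where(b); print(len(ys))
E
```

```text
top [array([0.487, 0.015, 0.248]), array([ 0.675, -0.135, -0.   ]), array([ 0.69 , -0.357,  0.127]), array([ 0.5  , -0.297,  0.171])]
side [array([ 0.472, -0.011,  0.148]), array([ 0.675, -0.131,  0.004]), array([ 0.649, -0.391,  0.102]), array([ 0.468, -0.354,  0.15 ])]
[ 67  69  88  14 917] ztop 0.13 top x 0.845 0.85 y 0.277 0.435 mean [0.848 0.355 0.126]
[  0  72  19  35 484] ztop 0.101 top x 0.796 0.85 y 0.569 0.589 mean [0.826 0.579 0.098]
[ 301   73   86   15 1005] ztop 0.131 top x 0.846 0.85 y -0.207 -0.04 mean [ 0.848 -0.123  0.127]
[176  76 101  10 730] ztop 0.101 top x 0.845 0.85 y 0.013 0.22 mean [0.848 0.113 0.097]
[406  81 101  10 698] ztop 0.102 top x 0.846 0.85 y -0.461 -0.265 mean [ 0.848 -0.362  0.097]
[ 545   86   15  125 1862] ztop 0.094 top x 0.592 0.849 y -0.576 -0.55 mean [ 0.72  -0.562  0.09 ]
[ 198  132   39   41 1140] ztop 0.205 top x 0.661 0.713 y 0.099 0.152 mean [0.687 0.125 0.203]
[ 243  133   34   43 1184] ztop 0.225 top x 0.656 0.709 y 0.012 0.067 mean [0.682 0.039 0.223]
[ 287  134   36   46 1295] ztop 0.24 top x 0.651 0.706 y -0.073 -0.018 mean [ 0.678 -0.046  0.238]
[ 94 139  51  38 657] ztop 0.096 top x 0.641 0.717 y 0.29 0.364 mean [0.679 0.327 0.092]
[ 433  144   52   45 1734] ztop 0.127 top x 0.637 0.717 y -0.407 -0.326 mean [ 0.677 -0.365  0.124]
[   0  158   44  117 4748] ztop 0.102 top x 0.431 0.672 y 0.504 0.581 mean [0.554 0.538 0.099]
[ 109  227   55   55 1947] ztop 0.078 top x 0.422 0.536 y 0.239 0.354 mean [0.479 0.296 0.075]
[ 410  233   63   50 2401] ztop 0.173 top x 0.447 0.538 y -0.366 -0.276 mean [ 0.493 -0.32   0.17 ]
[253 241  32  34 887] ztop 0.25 top x 0.459 0.507 y -0.009 0.041 mean [0.483 0.016 0.248]
447
```

View pics/top0z.png

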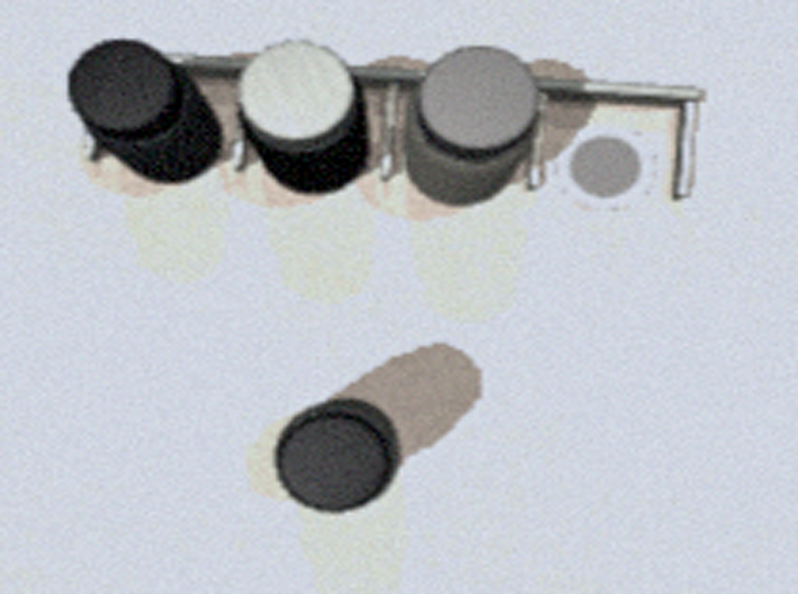

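View pics/side0z.png

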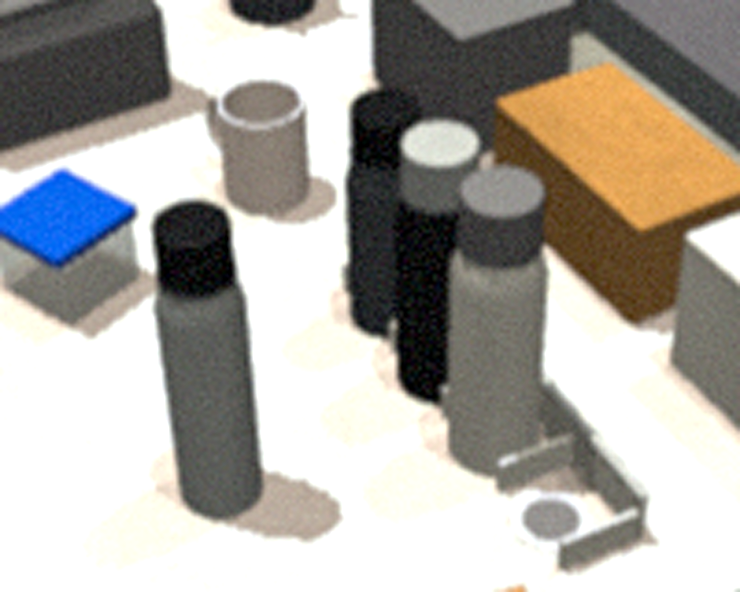

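>>> servo_tool(increments=[[[0.015, -0.036, 0], -7], [[0.015, -0.036, 0], -7], [[0.015, -0.036, 0], -7], [[0.015, -0.036, 0], -7], [[0.015, -0.036, 0], -7]], grip=100)

```text
clock: 0.67
eef_pos: [0.3057, 0.4255, 0.2499]
tool_rot: [0.474, 0.88, -0.001, -0.001]
contact_force: [0.6, -0.3, 0.8]
opening: 0.0854
```

>>> servo_tool(increments=[[[0.015, -0.036, 0], -7], [[0.015, -0.036, 0], -7], [[0.015, -0.036, 0], -7], [[0.015, -0.036, 0], -7], [[0.015, -0.036, 0], -7]])

```text
clock: 1.08
eef_pos: [0.3813, 0.2367, 0.2497]
tool_rot: [0.722, 0.692, 0.0, -0.001]
contact_force: [1.5, 0.7, 0.7]
opening: 0.0856
```

```bash
python3 - <<'E'
from h import *
s=observe(); print(s['clock'],s['eef_pos'],s['tool_rot'],s['joint_pos'])
cam('side','side1.png');cam('top','top1.png')
c=viewer.camera('top')
E
```

```text
1.0833 [0.38134086 0.23665473 0.24972594] [ 7.22113387e-01  6.91774295e-01  3.26375841e-04 -6.88758787e-04] [ 4.34843210e-01 -3.41234562e-01  2.08332988e+00  1.53709701e-03
  1.39932502e+00  4.77490322e-01]
```

View pics/side1.png

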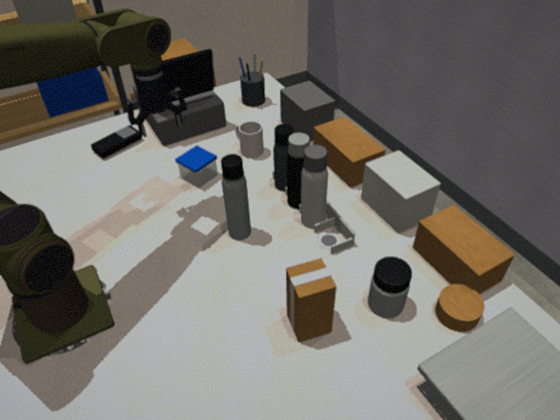

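```bash
python3 - <<'E'
from h import *
s=observe(); p=s['eef_pos']; R=Rotation.from_quat(s['tool_rot']).as_matrix()
for n in('side','top'):
    c=cam(n); P=cloud(c)
    L=(P-p)@R
    m=(abs(L[...,0])<0.12)&(abs(L[...,1])<0.12)&(L[...,2]>-0.35)&(L[...,2]<0.06)&(c['depth']>0)
    A=L[m]; print(n,len(A))
    for z in np.arange(0.03,-0.3,-0.01):
        B=A[abs(A[:,2]-z)<0.005]
        if len(B)>3: print(round(z,2),len(B),'x',B[:,0].min().round(3),B[:,0].max().round(3),'y',B[:,1].min().round(3),B[:,1].max().round(3))
    if n=='side':
        big=np.clip(cv2.resize(c['pixels'][0:150,70:230],None,fx=3.9,fy=3.9,interpolation=cv2.INTER_CUBIC).astype(int)*3,0,255).astype(np.uint8)
        cv2.imwrite('pics/side1z.png',cv2.cvtColor(big,cv2.COLOR_RGB2BGR))
E
```

```text
side 6355
-0.0 31 x -0.013 0.005 y -0.056 0.055
-0.01 44 x -0.017 0.009 y -0.057 0.054
-0.02 43 x -0.015 0.009 y -0.057 0.055
-0.03 35 x -0.012 0.008 y -0.056 0.06
-0.04 97 x -0.015 0.012 y -0.075 0.072
-0.05 141 x -0.018 0.018 y -0.075 0.071
-0.06 179 x -0.019 0.02 y -0.073 0.071
-0.07 139 x -0.02 0.012 y -0.072 0.071
-0.08 191 x -0.022 0.013 y -0.071 0.07
-0.09 246 x -0.021 0.01 y -0.071 0.067
-0.1 92 x -0.015 0.013 y -0.068 0.067
-0.11 77 x -0.039 0.002 y -0.039 0.035
-0.12 122 x -0.04 0.006 y -0.039 0.035
-0.13 118 x -0.041 0.002 y -0.039 0.036
-0.14 126 x -0.041 0.001 y -0.039 0.035
-0.15 176 x -0.041 0.012 y -0.037 0.034
-0.16 85 x -0.034 0.002 y -0.035 0.028
-0.17 119 x -0.038 -0.0 y -0.037 0.034
-0.18 124 x -0.039 0.009 y -0.036 0.034
-0.19 140 x -0.038 0.0 y -0.037 0.035
-0.2 86 x -0.038 -0.016 y -0.03 0.03
-0.21 5 x -0.053 -0.035 y -0.002 0.029
-0.22 87 x -0.076 -0.035 y -0.022 0.048
-0.23 186 x -0.097 -0.033 y -0.068 0.054
-0.24 278 x -0.111 -0.03 y -0.119 0.06
-0.25 350 x -0.116 -0.029 y -0.118 0.061
-0.26 364 x -0.119 -0.029 y -0.119 0.061
-0.27 382 x -0.119 0.021 y -0.1
[... 396 characters left out ...]
.074
-0.07 75 x -0.021 0.01 y 0.02 0.073
-0.08 75 x -0.021 0.01 y 0.021 0.071
-0.09 231 x -0.016 0.01 y 0.032 0.07
-0.1 62 x -0.013 0.01 y 0.035 0.066
-0.11 59 x -0.04 0.006 y -0.013 0.038
-0.12 111 x -0.04 0.0 y -0.016 0.039
-0.13 95 x -0.04 -0.004 y -0.012 0.038
-0.14 87 x -0.04 -0.011 y -0.007 0.037
-0.15 85 x -0.04 -0.019 y 0.001 0.034
-0.21 9 x -0.06 -0.046 y 0.011 0.037
-0.22 116 x -0.081 0.015 y -0.076 0.049
-0.23 412 x -0.105 0.016 y -0.089 0.06
-0.24 511 x -0.106 0.053 y -0.086 0.062
-0.25 555 x -0.104 0.056 y -0.082 0.063
-0.26 723 x -0.103 0.066 y -0.078 0.064
-0.27 1167 x -0.101 0.065 y -0.075 0.063
-0.28 1970 x -0.099 0.062 y -0.071 0.058
-0.29 3922 x -0.097 0.059 y -0.067 0.051
```

View pics/side1z.png

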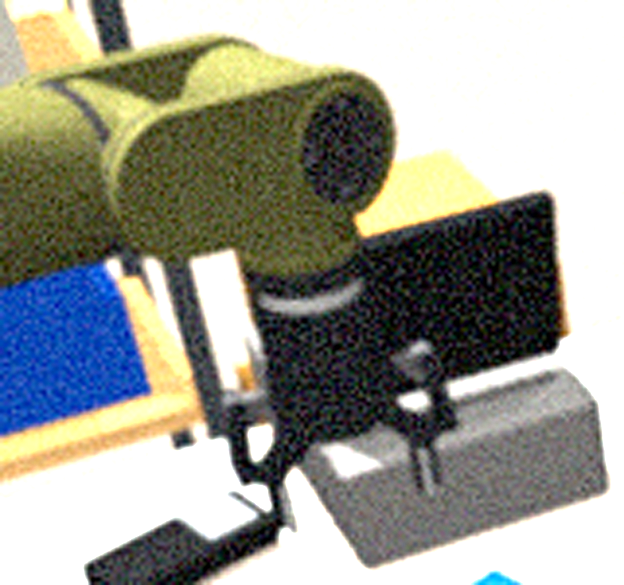

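View pics/top1.png

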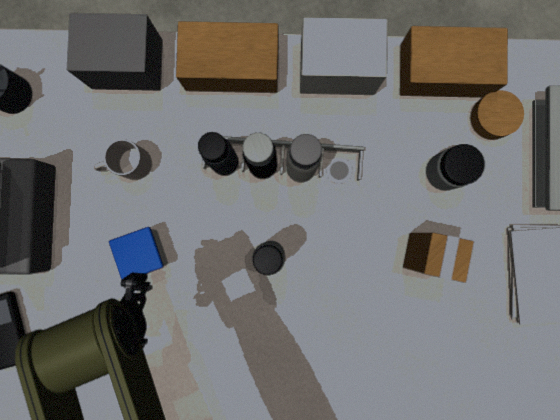

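>>> servo_tool(increments=[[[0.002, -0.034, 0], 6], [[0.002, -0.034, 0], 6], [[0.002, -0.034, 0], 6], [[0.002, -0.034, 0], 6], [[0.002, -0.034, 0], 6]])

```text
clock: 1.75
eef_pos: [0.3887, 0.0815, 0.2498]
tool_rot: [0.505, 0.863, 0.0, -0.002]
contact_force: [0.3, -0.7, 0.2]
opening: 0.085
```

```bash
cat > g.py <<'E'
from h import *
def geom(tag):
    s=observe(); p=s['eef_pos']; R=Rotation.from_quat(s['tool_rot']).as_matrix(); print(p,np.degrees(np.arctan2(R[1,1],R[0,1])),s['joint_pos'])
    for n in('side','top'):
        c=cam(n); L=(cloud(c)-p)@R
        m=(abs(L[...,0])<0.15)&(abs(L[...,1])<0.15)&(L[...,2]>-0.4)&(L[...,2]<0.03)&(c['depth']>0)&((cloud(c)[...,2])>0.03)
        A=L[m]
        im=np.zeros((440*1,620,3),np.uint8)
        for k,(a,o) in enumerate(((0,155),(1,465))):
            u=(A[:,a]*1000+o).astype(int); v=(40-A[:,2]*1000).astype(int)
            im[v.clip(0,439),u.clip(0,619)]=255
        for z in range(0,400,50): im[40+z,:]|=60
        for o in (155,465):
            for d in(-50,0,50): im[:,o+d]|=60
        cv2.imwrite(f'pics/g_{tag}_{n}.png',im)
        if n=='side':
            ys,xs=np.where(m); y0,y1,x0,x1=max(ys.min()-5,0),ys.max()+5,max(xs.min()-5,0),xs.max()+5
            f=min(800/(x1-x0),600/(y1-y0))
            cv2.imwrite(f'pics/z_{tag}.png',cv2.cvtColor(np.clip(cv2.resize(c['pixels'][y0:y1,x0:x1],None,fx=f,fy=f,interpolation=cv2.INTER_CUBIC).astype(int)*3,0,255).astype(np.uint8),cv2.COLOR_RGB2BGR))
        for z in np.arange(0.014,-0.3,-0.006):
            B=A[abs(A[:,2]-z)<0.003]
            if len(B)>3: print(n,round(z,3),len(B),'x',np.percentile(B[:,0],[0,4,96,100]).round(3),'y',np.percentile(B[:,1],[0,4,96,100]).round(3))
E
python3 -c "from g import *; geom('a')"
```

```text
[0.38872899 0.08145377 0.24983414] 29.399859570834384 [ 0.06895325 -0.4779029   2.17880198  0.00348867  1.44437644 -0.44461301]
side 0.014 44 x [-0.126 -0.125 -0.086 -0.082] y [0.022 0.024 0.055 0.059]
side 0.008 63 x [-0.125 -0.124  0.005  0.008] y [-0.052 -0.049  0.057  0.063]
side 0.002 249 x [-0.126 -0.122 -0.005  0.01 ] y [-0.051  0.024  0.069  0.075]
side -0.004 58 x [-0.122 -0.115  0.009  0.012] y [-0.058 -0.057  0.062  0.068]
side -0.01 41 x [-0.012 -0.011  0.008  0.013] y [-0.06  -0.058  0.05   0.056]
side -0.016 43 x [-0.012 -0.011  0.008  0.01 ] y [-0.058 -0.057  0.05   0.056]
side -0.022 30 x [-0.011 -0.011  0.008  0.01 ] y [-0.059 -0.058  0.045  0.048]
side -0.028 37 x [-0.011 -0.011  0.011  0.012] y [-0.058 -0.057  0.047  0.051]
side -0.034 29 x [-0.013 -0.012  0.005  0.009] y [-0.059 -0.057  0.062  0.069]
side -0.04 56 x [-0.015 -0.013  0.007  0.014] y [-0.075 -0.074  0.066  0.07 ]
side -0.046 98 x [-0.015 -0.012  0.01   0.015] y [-0.076 -0.075  0.067  0.073]
side -0.052 91 x [-0.017 -0.016  0.011  0.015] y [-0.074 -0.073  0.068  0.07 ]
side -0.058 115 x [-0.018 -0.017
[... 5894 characters left out ...]
12 x [-0.075 -0.071  0.065  0.067] y [-0.104 -0.078  0.052  0.06 ]
top -0.256 190 x [-0.074 -0.072  0.062  0.065] y [-0.084 -0.077  0.056  0.06 ]
top -0.262 275 x [-0.074 -0.072  0.06   0.065] y [-0.096 -0.085  0.057  0.059]
top -0.268 425 x [-0.074 -0.071  0.055  0.064] y [-0.098 -0.056  0.055  0.059]
top -0.274 629 x [-0.073 -0.069  0.054  0.063] y [-0.081 -0.047  0.053  0.057]
top -0.28 979 x [-0.071 -0.067  0.046  0.062] y [-0.087 -0.044  0.049  0.054]
top -0.286 1590 x [-0.069 -0.062  0.039  0.061] y [-0.092 -0.036  0.042  0.049]
top -0.292 2550 x [-0.066 -0.057  0.037  0.06 ] y [-0.077 -0.026  0.033  0.043]
top -0.298 1641 x [-0.061 -0.054  0.061  0.071] y [-0.087 -0.068  0.02   0.033]
```

View pics/z_a.png

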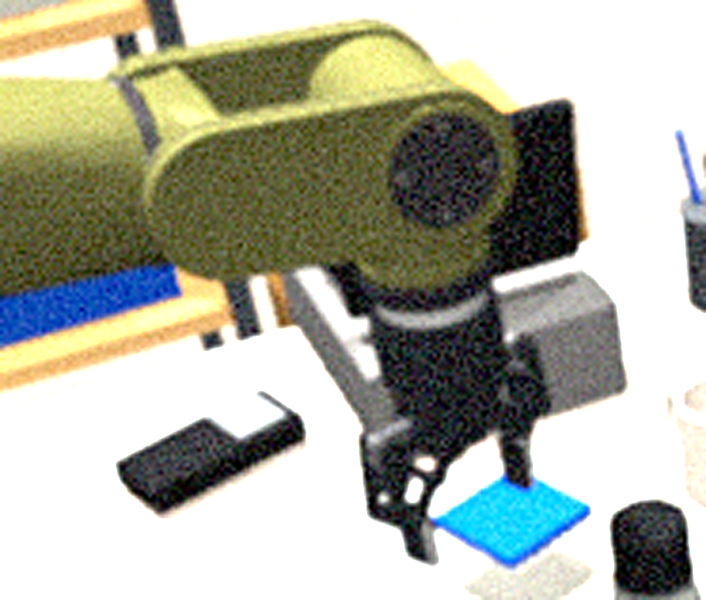

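View pics/g_a_side.png

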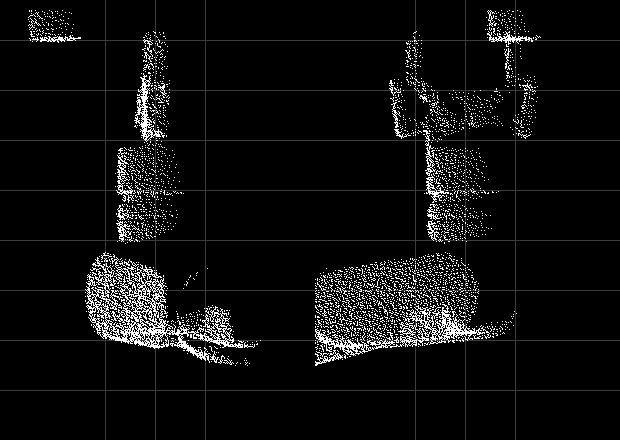

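```bash
cat > m.py <<'E'
from h import *
from scipy.optimize import least_squares
def fitc(A,r=None):
    f=(lambda q: np.hypot(A[:,0]-q[0],A[:,1]-q[1])-(r if r else q[2]))
    q0=[A[:,0].mean(),A[:,1].mean()]+([] if r else [0.03])
    return least_squares(f,q0,loss='soft_l1',f_scale=0.002).x
E
python3 - <<'E'
from m import *
for k in range(2):
  for n in('side','top'):
    s=observe(); p=s['eef_pos']; R=Rotation.from_quat(s['tool_rot']).as_matrix()
    c=cam(n); P=cloud(c); L=(P-p)@R
    B=L[(L[...,2]<-0.115)&(L[...,2]>-0.15)&(np.hypot(L[...,0],L[...,1])<0.05)&(c['depth']>0)]
    q=fitc(B,0.0385); print(n,p.round(4),'body centre tool',q.round(4), 'world',(R@np.r_[q,0]).round(4)[:2],len(B))
    if n=='side':
        F=P[(P[...,2]>0.02)&(P[...,2]<0.17)&(np.hypot(P[...,0]-.483,P[...,1]-.016)<0.045)]
        # camera-facing surface
        print('flask side',fitc(F,0.031).round(4),fitc(F).round(4),len(F))
        for nm,xy,r,h in(('c',(.678,-.046),.034,.17),):
            F=P[(P[...,2]>0.05)&(P[...,2]<h)&(np.hypot(P[...,0]-xy[0],P[...,1]-xy[1])<r+.012)]; print(nm,fitc(F).round(4),len(F))
    else:
        F=P[(P[...,2]>0.243)&(P[...,2]<0.256)&(np.hypot(P[...,0]-.483,P[...,1]-.016)<0.045)]
        print('top cap', ((F.min(0)+F.max(0))/2).round(4), (F.max(0)-F.min(0)).round(4))
    g=cv2.cvtColor(c['pixels'],cv2.COLOR_RGB2GRAY); 
    m=(np.hypot(P[...,0]-.674,P[...,1]+.131)<.028)&(P[...,2]<.01)
    d=(m&(g<(np.median(g[m])+np.percentile(g[m],95))/2)).astype(np.uint8)
    thr,_=cv2.threshold(g[m],0,255,cv2.THRESH_OTSU); d=(m&(g<thr)).astype(np.uint8)
    nn,l,st,ce=cv2.connectedComponentsWithStats(d); i=1+np.argmax(st[1:,4]); print('disc',ce[i],st[i],onplane(c,ce[i],0.001).round(4))
E
```

```text
side [0.3892 0.0796 0.2498] body centre tool [0.0021 0.0008] world [-0.0003  0.0022] 480
flask side [0.4811 0.0205] [0.481  0.02   0.0306] 1001
c [ 0.6766 -0.0427  0.0336] 895
disc [328.30769231 239.87692308] [321 235  16  11 130] [[ 0.6733 -0.1261  0.001 ]]
top [0.3891 0.081  0.2498] body centre tool [-0.0032 -0.0017] world [ 0.     -0.0036] 153
top cap [0.483  0.0162 0.2483] [0.0485 0.0502 0.0099]
disc [338.83955224 169.93283582] [330 161  19  19 268] [[ 0.6753 -0.1319  0.001 ]]
side [0.3891 0.0819 0.2498] body centre tool [0.0022 0.0008] world [-0.0004  0.0024] 474
flask side [0.4811 0.0205] [0.4809 0.02   0.0306] 1001
c [ 0.6768 -0.0425  0.0338] 893
disc [328.33070866 239.91338583] [321 235  16  11 127] [[ 0.6733 -0.1262  0.001 ]]
top [0.389  0.0823 0.2498] body centre tool [-0.0034 -0.0018] world [ 0.0001 -0.0038] 152
top cap [0.483  0.0161 0.2479] [0.0485 0.0502 0.0091]
disc [338.87169811 170.01886792] [330 161  19  19 265] [[ 0.6751 -0.132   0.001 ]]
```

>>> servo_tool(increments=[[[0.001, -0.005, -0.036], -1], [[0.001, -0.005, -0.036], -1], [[0.001, -0.005, -0.036], 0], [[0.001, -0.005, -0.036], 0], [[0.001, -0.004, -0.036], 0]])

```text
clock: 2.47
eef_pos: [0.4011, 0.0671, 0.0761]
tool_rot: [0.517, 0.856, 0.009, 0.008]
contact_force: [0.1, -0.8, 0.1]
opening: 0.0854
```

>>> servo_tool(increments=[[[0.0, 0.0, -0.02], 0], [[0.0, 0.0, 0], 0], [[0, 0, 0], 0]])

```text
clock: 2.72
eef_pos: [0.394, 0.0708, 0.0468]
tool_rot: [0.514, 0.858, 0.004, 0.0]
contact_force: [1.0, 1.0, 0.5]
opening: 0.0854
```

```bash
python3 - <<'E'
from m import *
s=observe(); p=s['eef_pos']; R=Rotation.from_quat(s['tool_rot']).as_matrix(); print(p,np.degrees(np.arctan2(R[1,1],R[0,1])),s['contact_force'])
E
```

```text
[0.39400767 0.07076668 0.046764  ] 28.13807533326891 [1.01751018 1.04262102 0.511034  ]
```

>>> servo_tool(increments=[[[0.0, -0.004, -0.01], -1], [[0.0, -0.004, -0.01], 0], [[0, 0, 0], 0]])

```text
clock: 2.97
eef_pos: [0.3969, 0.0646, 0.0289]
tool_rot: [0.52, 0.854, 0.006, 0.003]
contact_force: [-0.2, -0.0, -0.9]
opening: 0.0853
```

```bash
cat > st.py <<'E'
from m import *
def flask(g,verbose=True):
    # returns flask estimate from both cams, corrected for the y bias seen on the gripper
    c=cam('top'); P=cloud(c)
    F=P[(P[...,2]>0.243)&(P[...,2]<0.26)&(np.hypot(P[...,0]-g[0],P[...,1]-g[1])<0.05)]
    t=(F.min(0)+F.max(0))/2+[0,.0037,0] if len(F)>20 else None
    s=cam('side'); Q=cloud(s)
    A=Q[(Q[...,2]>0.03)&(Q[...,2]<0.17)&(np.hypot(Q[...,0]-g[0],Q[...,1]-g[1])<0.05)]
    A=A[np.argsort(A[:,2])]
    lo=fitc(A[A[:,2]<.09],.031); hi=fitc(A[A[:,2]>.11],.031)
    w=fitc(A,.031)-[0,.0023]
    print('top',None if t is None else t.round(4),'side',w.round(4),'lean(hi-lo)/75mm',((hi-lo)/.075).round(3),'n',len(A))
    return c,s
def rob():
    s=observe(); p=s['eef_pos']; R=Rotation.from_quat(s['tool_rot']).as_matrix(); print(round(s['clock'],2),p.round(4),'yaw',np.degrees(np.arctan2(R[1,1],R[0,1])).round(2),s['contact_force'].round(2)); return p,R
E
python3 - <<'E'
from st import *
p,R=rob(); c,s=flask((.482,.019)); rob()
v=np.array([.482,.019])-p[:2]; print('ahead',-v@R[:2,0],'lat',v@R[:2,1])
for n,c in(('side',s),):
    cv2.imwrite('pics/a2.png',cv2.cvtColor(np.clip(cv2.resize(c['pixels'][60:300,120:400],None,fx=2.5,fy=2.5,interpolation=cv2.INTER_CUBIC).astype(int)*2,0,255).astype(np.uint8),cv2.COLOR_RGB2BGR))
E
```

```text
2.97 [0.3969 0.0646 0.0289] yaw 27.33 [-0.16 -0.01 -0.85]
top [0.4829 0.0199 0.2476] side [0.481  0.0182] lean(hi-lo)/75mm [-0.012 -0.005] n 936
3.07 [0.3979 0.0646 0.0303] yaw 27.3 [0.22 0.73 0.55]
ahead 0.07952744010824146 lat 0.05466280361430143
```

View pics/a2.png

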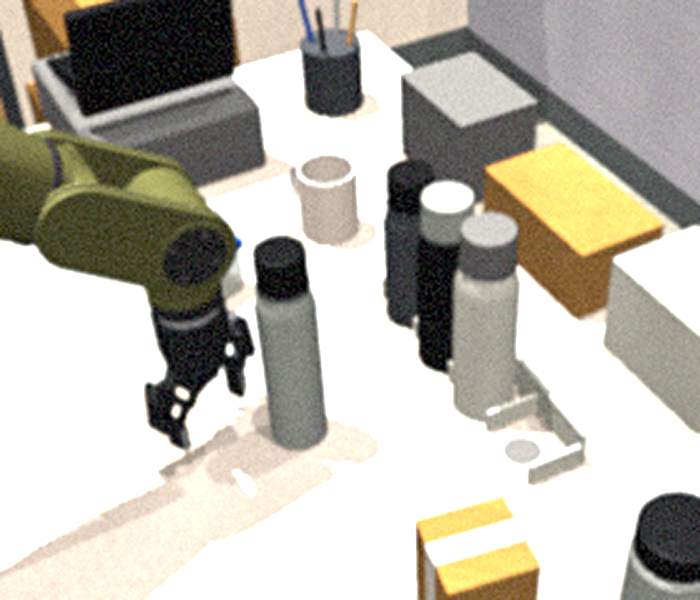

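>>> servo_tool(increments=[[[0.0015, -0.005, -0.001], 0], [[0.0015, -0.005, -0.001], 0], [[0.0015, -0.005, -0.001], 0], [[0.001, -0.004, -0.001], 0], [[0.0, 0.0, 0], 0]])

```text
clock: 3.48
eef_pos: [0.4071, 0.0433, 0.0294]
tool_rot: [0.52, 0.854, 0.009, 0.007]
contact_force: [-0.4, 0.8, 0.2]
opening: 0.0852
```

```bash
python3 - <<'E'
from st import *
p,R=rob(); flask((.482,.019)); p,R=rob()
v=np.array([.482,.019])-p[:2]; print('ahead',-v@R[:2,0],'lat',v@R[:2,1])
E
```

```text
3.48 [0.4071 0.0433 0.0294] yaw 27.27 [-0.37  0.8   0.21]
top [0.4727 0.0227 0.2475] side [0.4806 0.0185] lean(hi-lo)/75mm [-0.004 -0.01 ] n 1024
3.58 [0.4069 0.0437 0.0293] yaw 27.28 [ 0.54  0.27 -0.81]
ahead 0.056395113369619956 lat 0.05537400603436717
```

>>> servo_tool(increments=[[[-0.004, -0.003, -0.002], 0], [[-0.002, -0.002, -0.002], 0], [[0.0, -0.001, 0], 0]])

```text
clock: 3.83
eef_pos: [0.4002, 0.0374, 0.0249]
tool_rot: [0.52, 0.854, 0.009, 0.007]
contact_force: [0.2, 0.8, -0.4]
opening: 0.0855
```

```bash
python3 - <<'E'
from st import *
p,R=rob()
v=np.array([.482,.019])-p[:2]; print('ahead',-v@R[:2,0],'lat',v@R[:2,1])
E
```

```text
3.83 [0.4002 0.0374 0.0249] yaw 27.31 [ 0.16  0.77 -0.42]
ahead 0.05390702180025094 lat 0.06423747015680896
```

>>> servo_tool(increments=[[[0.0025, -0.0035, 0], 0], [[0.0025, -0.0035, 0], 0], [[0.002, -0.0035, 0], 0], [[0.002, -0.0035, 0], 0], [[0.0018, -0.0036, 0], 0]])

```text
clock: 4.25
eef_pos: [0.4105, 0.0194, 0.0244]
tool_rot: [0.519, 0.854, 0.009, 0.005]
contact_force: [-3.1, 3.7, 1.9]
opening: 0.0857
```

```bash
python3 - <<'E'
from st import *
p,R=rob(); c,s=flask((.482,.017))
v=np.array([.482,.019])-p[:2]; print('ahead',-v@R[:2,0],'lat',v@R[:2,1])
cv2.imwrite('pics/a3.png',cv2.cvtColor(np.clip(cv2.resize(s['pixels'][60:300,120:400],None,fx=2.5,fy=2.5,interpolation=cv2.INTER_CUBIC).astype(int)*2,0,255).astype(np.uint8),cv2.COLOR_RGB2BGR))
E
```

```text
4.25 [0.4105 0.0194 0.0244] yaw 27.41 [-3.08  3.74  1.85]
top [ 0.4818 -0.0074  0.2501] side [0.4852 0.0053] lean(hi-lo)/75mm [ 0.057 -0.136] n 1007
ahead 0.033297157196231206 lat 0.06326522105024246
```

View pics/a3.png

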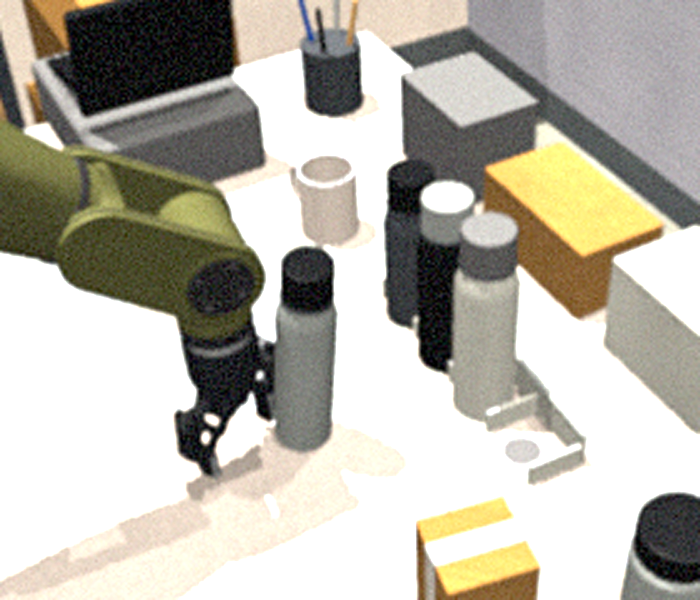

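>>> servo_tool(increments=[[[-0.0015, 0.003, 0], 0], [[-0.0015, 0.003, 0], 0], [[-0.0015, 0.003, 0], 0], [[-0.0018, 0.0036, 0], 0], [[-0.0018, 0.0036, 0], 0]])

```text
clock: 4.77
eef_pos: [0.4025, 0.0355, 0.0242]
tool_rot: [0.521, 0.854, 0.008, 0.007]
contact_force: [0.6, -0.4, -0.4]
opening: 0.0854
```

```bash
python3 - <<'E'
from st import *
p,R=rob(); c,s=flask((.482,.017))
E
```

```text
4.77 [0.4025 0.0355 0.0242] yaw 27.25 [ 0.61 -0.38 -0.39]
top [0.4857 0.0148 0.2475] side [0.4827 0.0144] lean(hi-lo)/75mm [ 0.    -0.011] n 1064
```

>>> servo_tool(increments=[[[0.0, 0.02, 0.002], 0], [[0.0, 0.025, 0.002], 0], [[0.002, 0.025, 0.001], 0], [[0.003, 0.02, 0], -5], [[0.003, 0.01, 0], -7]])

```text
clock: 5.28
eef_pos: [0.4106, 0.1383, 0.0302]
tool_rot: [0.611, 0.792, 0.008, 0.009]
contact_force: [0.4, -0.8, -0.1]
opening: 0.0854
```

>>> servo_tool(increments=[[[0.0, 0.005, 0], -7], [[0.0, 0.0, 0], -7], [[0, 0, 0], -7], [[0, 0, 0], -7], [[0, 0, 0], -7]])

```text
clock: 5.7
eef_pos: [0.4117, 0.1475, 0.0313]
tool_rot: [0.825, 0.565, 0.006, 0.012]
contact_force: [-0.2, -0.3, 0.1]
opening: 0.0856
```

>>> servo_tool(increments=[[[0, 0, 0], -7], [[0, 0, 0], -7], [[0, 0, 0], -7], [[0, 0, 0], -7], [[0, 0, 0], -7]])

```text
clock: 6.12
eef_pos: [0.4121, 0.1482, 0.0317]
tool_rot: [0.959, 0.283, 0.003, 0.014]
contact_force: [0.4, 0.0, 0.2]
opening: 0.085
```

```bash
cat >> st.py <<'E'
def rel(p,R,F):
    v=np.array(F)-p[:2]; print('tool y dist',(v@R[:2,1]).round(4),'lateral x',(v@R[:2,0]).round(4))
E
python3 - <<'E'
from st import *
rob(); c,s=flask((.484,.0145)); p,R=rob(); rel(p,R,(.484,.0145))
cv2.imwrite('pics/a4.png',cv2.cvtColor(np.clip(cv2.resize(s['pixels'][60:300,120:400],None,fx=2.5,fy=2.5,interpolation=cv2.INTER_CUBIC).astype(int)*2,0,255).astype(np.uint8),cv2.COLOR_RGB2BGR))
E
```

```text
6.12 [0.4121 0.1482 0.0317] yaw -57.08 [0.41 0.05 0.2 ]
top [0.4856 0.0148 0.2478] side [0.4835 0.0136] lean(hi-lo)/75mm [-0.014 -0.004] n 940
6.22 [0.4122 0.1482 0.0318] yaw -56.71 [ 0.67  0.07 -1.15]
tool y dist 0.1511 lateral x -0.0134
```

View pics/a4.png

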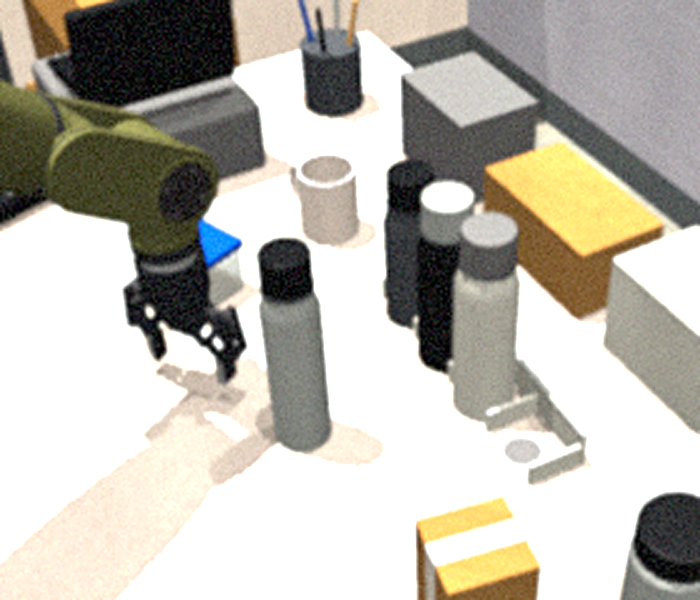

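>>> servo_tool(increments=[[[0.002, 0.001, -0.005], -6], [[0, 0, -0.006], 0], [[0, 0, -0.005], 0], [[0, 0, 0], 0]])

```text
clock: 6.55
eef_pos: [0.4147, 0.1494, 0.0153]
tool_rot: [0.97, 0.242, 0.003, 0.014]
contact_force: [-0.8, 0.0, 0.3]
opening: 0.0857
```

```bash
python3 - <<'E'
from st import *
p,R=rob(); rel(p,R,(.484,.0145)); print('tool z',R[:,2].round(4))
s=cam('side'); L=(cloud(s)-p)@R; W=cloud(s)
m=(abs(L[...,0])<.03)&(abs(L[...,1])>.03)&(abs(L[...,1])<.085)&(L[...,2]>-.06)&(W[...,2]>0.004)
A=L[m]; B=W[m]
for z in np.arange(0.012,-.06,-.004):
    i=abs(A[:,2]-z)<.002
    if i.sum()>2: print(z.round(3),i.sum(),'x',A[i,0].min().round(3),A[i,0].max().round(3),'y',A[i,1].min().round(3),A[i,1].max().round(3),'W z',B[i,2].mean().round(4))
E
```

```text
6.55 [0.4147 0.1494 0.0153] yaw -62.03 [-0.77  0.03  0.27]
tool y dist 0.1516 lateral x -0.002
tool z [ 0.0129 -0.0264 -0.9996]
0.012 33 x -0.03 0.022 y 0.032 0.084 W z 0.0048
0.008 10 x -0.028 0.008 y -0.075 0.055 W z 0.0064
0.004 8 x -0.012 0.008 y -0.048 0.051 W z 0.0107
0.0 16 x -0.013 0.011 y -0.048 0.056 W z 0.0144
-0.004 17 x -0.012 0.008 y -0.046 0.055 W z 0.0196
-0.008 16 x -0.013 0.007 y -0.054 0.054 W z 0.0235
-0.012 14 x -0.014 0.011 y -0.053 0.057 W z 0.0278
-0.016 20 x -0.014 0.006 y -0.046 0.057 W z 0.0317
-0.02 18 x -0.012 0.007 y -0.051 0.056 W z 0.0355
-0.024 10 x -0.011 0.009 y -0.055 0.054 W z 0.038
-0.028 15 x -0.015 0.009 y -0.049 0.057 W z 0.0431
-0.032 17 x -0.013 0.01 y -0.055 0.055 W z 0.0464
-0.036 7 x -0.014 0.003 y -0.06 0.05 W z 0.0508
-0.04 27 x -0.015 0.012 y -0.075 0.073 W z 0.0552
-0.044 42 x -0.016 0.013 y -0.072 0.077 W z 0.0599
-0.048 38 x -0.016 0.009 y -0.071 0.078 W z 0.0638
-0.052 32 x -0.019 0.009 y -0.071 0.076 W z 0.0679
-0.056 36 x -0.019 0.011 y -0.072 0.073 W z 0.0719
```

>>> servo_tool(increments=[[[0.003, -0.006, -0.002], 0], [[0.003, -0.006, -0.002], 0], [[0.003, -0.006, 0], 0], [[0.003, -0.006, 0], 0], [[0.001, -0.002, 0], 0]])

```text
clock: 7.02
eef_pos: [0.4289, 0.121, 0.0113]
tool_rot: [0.97, 0.244, 0.003, 0.015]
contact_force: [0.6, 0.5, 0.2]
opening: 0.0854
```

```bash
python3 - <<'E'
from st import *
p,R=rob(); rel(p,R,(.484,.0145)); print('tool z',R[:,2].round(4))
E
```

```text
7.02 [0.4289 0.121  0.0113] yaw -61.7 [0.59 0.46 0.2 ]
tool y dist 0.1198 lateral x -0.0019
tool z [ 0.0134 -0.0266 -0.9996]
```

>>> servo_tool(increments=[[[0.0014, -0.0028, 0], -1], [[0.0014, -0.0028, 0], 0], [[0.0014, -0.0028, 0], 0], [[0.0014, -0.0028, 0], 0], [[0.0014, -0.0028, 0], 0]])

```text
clock: 7.43
eef_pos: [0.4371, 0.1052, 0.0119]
tool_rot: [0.972, 0.234, 0.003, 0.014]
contact_force: [-1.4, 4.1, 1.3]
opening: 0.0857
```

```bash
python3 - <<'E'
from st import *
p,R=rob(); flask((.484,.0145)); rob(); rel(p,R,(.484,.0145)); 
E
```

```text
7.43 [0.4371 0.1052 0.0119] yaw -62.9 [-1.35  4.06  1.3 ]
top [0.4812 0.0238 0.2504] side [0.485  0.0107] lean(hi-lo)/75mm [ 0.009 -0.026] n 1045
7.53 [0.4373 0.1049 0.0118] yaw -62.91 [-1.49  0.68 -0.47]
tool y dist 0.102 lateral x 0.0004
```

>>> servo_tool(increments=[[[0.0014, -0.0028, 0], 0], [[0.0014, -0.0028, 0], 0]])

```text
clock: 7.7
eef_pos: [0.4397, 0.0999, 0.0119]
tool_rot: [0.972, 0.235, 0.003, 0.014]
contact_force: [-2.2, 4.5, 3.2]
opening: 0.0855
```

```bash
python3 - <<'E'
from st import *
p,R=rob(); flask((.485,.0115)); rob(); rel(p,R,(.484,.0145)); 
E
```

```text
7.7 [0.4397 0.0999 0.0119] yaw -62.87 [-2.21  4.47  3.15]
top [0.4818 0.0181 0.2513] side [0.4875 0.0057] lean(hi-lo)/75mm [ 0.008 -0.026] n 1060
7.8 [0.4398 0.0996 0.0118] yaw -62.9 [-2.62  3.78  0.63]
tool y dist 0.0962 lateral x 0.0005
```

>>> servo_tool(increments=[[[0.0016, -0.0032, 0], 0], [[0.0016, -0.0032, 0], 0], [[0.0016, -0.0032, 0], 0], [[0.0016, -0.0032, 0], 0], [[0.0016, -0.0032, 0], 0]])

```text
clock: 8.22
eef_pos: [0.4482, 0.0832, 0.012]
tool_rot: [0.972, 0.235, 0.003, 0.014]
contact_force: [-2.7, 4.0, 2.2]
opening: 0.0853
```

```bash
python3 - <<'E'
from st import *
p,R=rob(); flask((.495,-.008)); rob(); rel(p,R,(.495,-.008)); 
E
```

```text
8.22 [0.4482 0.0832 0.012 ] yaw -62.82 [-2.75  3.96  2.2 ]
top [ 0.4924 -0.0008  0.2503] side [ 0.4964 -0.0116] lean(hi-lo)/75mm [ 0.012 -0.03 ] n 1059
8.32 [0.4484 0.0828 0.0119] yaw -62.86 [-1.53  1.27 -0.12]
tool y dist 0.1024 lateral x -0.0
```

>>> servo_tool(increments=[[[0.0017, -0.0034, 0], 0], [[0.0017, -0.0034, 0], 0], [[0.0017, -0.0034, 0], 0], [[0.0017, -0.0034, 0], 0], [[0.0017, -0.0034, 0], 0]])

```text
clock: 8.73
eef_pos: [0.4571, 0.0647, 0.0117]
tool_rot: [0.972, 0.235, 0.003, 0.013]
contact_force: [-2.5, 4.4, 2.5]
opening: 0.0855
```

>>> servo_tool(increments=[[[0.0017, -0.0034, 0], 0], [[0.0017, -0.0034, 0], 0], [[0.0017, -0.0034, 0], 0], [[0.0017, -0.0034, 0], 0], [[0.0017, -0.0034, 0], 0]])

```text
clock: 9.15
eef_pos: [0.4666, 0.0457, 0.0118]
tool_rot: [0.972, 0.235, 0.003, 0.014]
contact_force: [-1.8, 3.4, 2.9]
opening: 0.0858
```

```bash
python3 - <<'E'
from st import *
p,R=rob(); c,s=flask((.513,-.047)); p,R=rob(); rel(p,R,(.513,-.047)); 
cv2.imwrite('pics/a5.png',cv2.cvtColor(np.clip(cv2.resize(s['pixels'][60:300,120:400],None,fx=2.5,fy=2.5,interpolation=cv2.INTER_CUBIC).astype(int)*2,0,255).astype(np.uint8),cv2.COLOR_RGB2BGR))
E
```

```text
9.15 [0.4666 0.0457 0.0118] yaw -62.84 [-1.84  3.41  2.89]
top [ 0.5103 -0.0401  0.2497] side [ 0.5149 -0.0489] lean(hi-lo)/75mm [ 0.014 -0.03 ] n 1071
9.25 [0.4668 0.0453 0.0118] yaw -62.87 [ 0.37  1.08 -0.68]
tool y dist 0.1032 lateral x -0.001
```

View pics/a5.png

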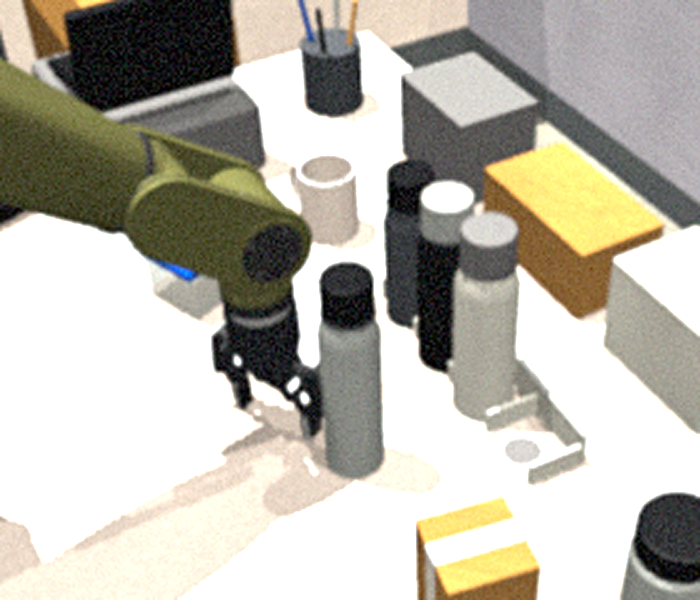

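>>> servo_tool(increments=[[[0.002, -0.0037, 0], 0], [[0.002, -0.0037, 0], 0], [[0.002, -0.0037, 0], 0], [[0.002, -0.0037, 0], 0], [[0.002, -0.0037, 0], 0]])

```text
clock: 9.67
eef_pos: [0.4767, 0.0258, 0.0114]
tool_rot: [0.972, 0.235, 0.002, 0.013]
contact_force: [-2.0, 4.6, 2.5]
opening: 0.0856
```

>>> servo_tool(increments=[[[0.002, -0.0037, 0], 0], [[0.002, -0.0037, 0], 0], [[0.002, -0.0037, 0], 0], [[0.002, -0.0037, 0], 0], [[0.002, -0.0037, 0], 0]])

```text
clock: 10.08
eef_pos: [0.4878, 0.0052, 0.0114]
tool_rot: [0.972, 0.235, 0.002, 0.013]
contact_force: [-2.7, 3.6, 2.7]
opening: 0.0856
```

```bash
python3 - <<'E'
from st import *
p,R=rob(); c,s=flask((.535,-.087)); p,R=rob(); rel(p,R,(.535,-.087)); 
E
```

```text
10.08 [0.4878 0.0052 0.0114] yaw -62.83 [-2.69  3.62  2.7 ]
top [ 0.5383 -0.0876  0.2477] side [ 0.5361 -0.0891] lean(hi-lo)/75mm [ 0.012 -0.036] n 1118
10.18 [0.4881 0.0047 0.0115] yaw -62.87 [ 0.5   0.23 -0.91]
tool y dist 0.103 lateral x -0.0001
```

>>> servo_tool(increments=[[[0.0017, -0.0034, 0], 0], [[0.0017, -0.0034, 0], 0], [[0.0017, -0.0034, 0], 0], [[0.0017, -0.0034, 0], 0], [[0.0017, -0.0034, 0], 0]])

```text
clock: 10.6
eef_pos: [0.4965, -0.013, 0.0111]
tool_rot: [0.972, 0.235, 0.002, 0.013]
contact_force: [-1.0, 2.3, 3.1]
opening: 0.0853
```

>>> servo_tool(increments=[[[0.0017, -0.0034, 0], 0], [[0.0017, -0.0034, 0], 0], [[0.0015, -0.003, 0], 0], [[0.001, -0.002, 0], 0], [[0.0, 0.0, 0], 0]])

```text
clock: 11.02
eef_pos: [0.5037, -0.0268, 0.0114]
tool_rot: [0.972, 0.235, 0.002, 0.013]
contact_force: [-1.8, 4.1, 2.6]
opening: 0.0853
```

```bash
python3 - <<'E'
from st import *
p,R=rob(); c,s=flask((.554,-.120)); p,R=rob(); rel(p,R,(.554,-.12)); 
E
```

```text
11.02 [ 0.5037 -0.0268  0.0114] yaw -62.85 [-1.79  4.06  2.57]
top [ 0.5547 -0.12    0.2475] side [ 0.5515 -0.1201] lean(hi-lo)/75mm [ 0.006 -0.038] n 1094
11.12 [ 0.5034 -0.0266  0.0112] yaw -62.84 [-0.73  2.97  0.67]
tool y dist 0.1062 lateral x 0.0024
```

>>> servo_tool(increments=[[[-0.002, 0.004, 0], 0], [[-0.004, 0.008, 0], 0], [[-0.01, 0.012, 0.002], 0], [[-0.025, 0.005, 0.003], 3], [[-0.03, 0, 0.002], 6]])

```text
clock: 11.53
eef_pos: [0.4343, 0.0037, 0.0194]
tool_rot: [0.95, 0.312, 0.006, 0.015]
contact_force: [0.3, -0.6, -0.1]
opening: 0.0857
```

>>> servo_tool(increments=[[[-0.02, -0.01, 0], 7], [[-0.005, -0.02, 0], 7], [[0, -0.025, 0], 7], [[0, -0.025, 0], 7], [[0, -0.015, 0], 7]])

```text
clock: 11.95
eef_pos: [0.3974, -0.084, 0.0167]
tool_rot: [0.81, 0.586, 0.008, 0.012]
contact_force: [0.8, -0.1, 0.4]
opening: 0.0855
```

>>> servo_tool(increments=[[[0, -0.005, 0], 7], [[0, 0, 0], 7], [[0, 0, 0], 0]])

```text
clock: 12.2
eef_pos: [0.3953, -0.0895, 0.0167]
tool_rot: [0.731, 0.683, 0.009, 0.012]
contact_force: [-0.8, 0.2, -0.1]
opening: 0.0857
```

```bash
python3 - <<'E'
from st import *
p,R=rob(); c,s=flask((.553,-.120)); p,R=rob(); rel(p,R,(.553,-.12)); print(R[:,2].round(4))
cv2.imwrite('pics/a6.png',cv2.cvtColor(np.clip(cv2.resize(s['pixels'][60:300,120:400],None,fx=2.5,fy=2.5,interpolation=cv2.INTER_CUBIC).astype(int)*2,0,255).astype(np.uint8),cv2.COLOR_RGB2BGR))
E
```

```text
12.2 [ 0.3953 -0.0895  0.0167] yaw -3.87 [-0.77  0.18 -0.12]
top [ 0.553  -0.1185  0.2481] side [ 0.5518 -0.1193] lean(hi-lo)/75mm [-0.012 -0.015] n 996
12.3 [ 0.3954 -0.0892  0.0166] yaw -4.12 [-0.24  0.13  0.05]
tool y dist 0.1593 lateral x -0.0194
[ 0.0285 -0.0048 -0.9996]
```

View pics/a6.png

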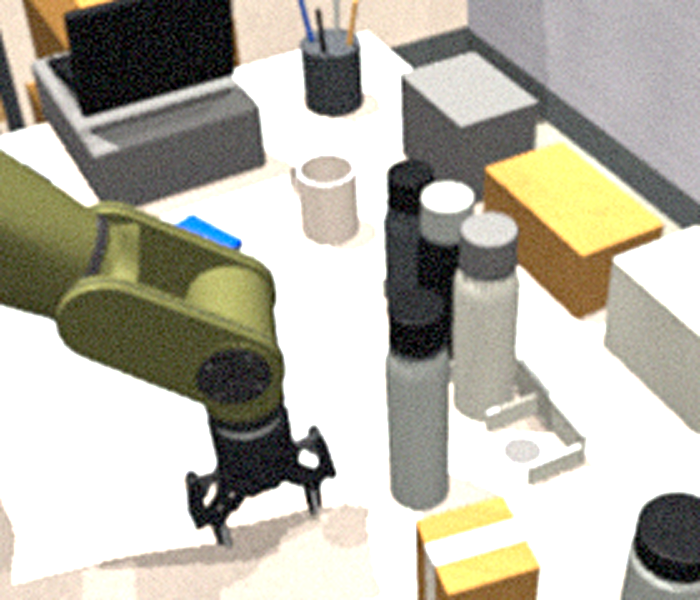

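>>> servo_tool(increments=[[[0.003, -0.009, -0.003], 0], [[0.006, -0.008, -0.003], 0], [[0.01, -0.001, 0], 0], [[0.01, -0.001, 0], 0], [[0.004, 0, 0], 0]])

```text
clock: 12.72
eef_pos: [0.4271, -0.1084, 0.0097]
tool_rot: [0.734, 0.68, 0.005, 0.007]
contact_force: [-2.6, -0.7, 3.5]
opening: 0.0854
```

```bash
python3 - <<'E'
from st import *
p,R=rob(); rel(p,R,(.5525,-.119))
E
```

```text
12.72 [ 0.4271 -0.1084  0.0097] yaw -4.37 [-2.59 -0.74  3.52]
tool y dist 0.1258 lateral x -0.001
```

>>> servo_tool(increments=[[[0.003, 0, 0.0015], 0], [[0.0035, -0.0003, 0], 0], [[0.0035, -0.0003, 0], 0], [[0.0035, -0.0003, 0], 0], [[0.0035, -0.0003, 0], 0]])

```text
clock: 13.13
eef_pos: [0.4467, -0.1104, 0.0101]
tool_rot: [0.734, 0.679, 0.006, 0.007]
contact_force: [0.5, 0.4, -0.4]
opening: 0.0854
```

>>> servo_tool(increments=[[[0.0035, -0.0003, 0], 0], [[0.0035, -0.0003, 0], 0], [[0.0035, -0.0003, 0], 0]])

```text
clock: 13.38
eef_pos: [0.4559, -0.1107, 0.0095]
tool_rot: [0.734, 0.679, 0.004, 0.005]
contact_force: [-5.6, -0.1, 4.1]
opening: 0.0855
```

```bash
python3 - <<'E'
from st import *
p,R=rob(); c,s=flask((.555,-.119)); p,R=rob(); rel(p,R,(.5525,-.119)); print(R[:,2].round(4))
E
```

```text
13.38 [ 0.4559 -0.1107  0.0095] yaw -4.49 [-5.59 -0.05  4.08]
top [ 0.5616 -0.1182  0.2479] side [ 0.5594 -0.1202] lean(hi-lo)/75mm [ 0.029 -0.029] n 1136
13.48 [ 0.4564 -0.1109  0.0096] yaw -4.49 [-2.41  0.79  0.94]
tool y dist 0.0965 lateral x -0.0006
[ 0.0135 -0.0022 -0.9999]
```

>>> servo_tool(increments=[[[0.0035, -0.0003, 0.001], 0], [[0.0035, -0.0003, 0.0003], 0], [[0.0035, -0.0003, 0], 0], [[0.0035, -0.0003, 0], 0], [[0.0035, -0.0003, 0], 0]])

```text
clock: 13.9
eef_pos: [0.4721, -0.1116, 0.0096]
tool_rot: [0.734, 0.679, 0.003, 0.003]
contact_force: [-4.2, 0.8, 2.9]
opening: 0.0856
```

>>> servo_tool(increments=[[[0.0035, -0.0003, 0], 0], [[0.0035, -0.0003, 0], 0], [[0.0035, -0.0003, 0], 0], [[0.0035, -0.0003, 0], 0], [[0.0035, -0.0003, 0], 0]])

```text
clock: 14.32
eef_pos: [0.4916, -0.1133, 0.0097]
tool_rot: [0.734, 0.679, 0.003, 0.003]
contact_force: [-5.0, -0.0, 1.6]
opening: 0.0858
```

```bash
python3 - <<'E'
from st import *
p,R=rob(); c,s=flask((p[0]+.104,-.122)); p,R=rob()
E
```

```text
14.32 [ 0.4916 -0.1133  0.0097] yaw -4.49 [-4.97 -0.04  1.63]
top [ 0.5982 -0.1211  0.2484] side [ 0.5959 -0.1233] lean(hi-lo)/75mm [ 0.031 -0.026] n 1081
14.42 [ 0.4923 -0.1135  0.0099] yaw -4.49 [-1.87  0.06 -0.53]
```

>>> servo_tool(increments=[[[0.0035, -0.0003, 0.0005], 0], [[0.0035, -0.0003, 0], 0], [[0.0035, -0.0003, 0], 0], [[0.0035, -0.0003, 0], 0], [[0.0035, -0.0003, 0], 0]])

```text
clock: 14.83
eef_pos: [0.5101, -0.1147, 0.0098]
tool_rot: [0.734, 0.679, 0.002, 0.002]
contact_force: [-4.4, 0.6, 1.7]
opening: 0.0857
```

>>> servo_tool(increments=[[[0.0035, -0.0003, 0], 0], [[0.0035, -0.0003, 0], 0], [[0.0035, -0.0003, 0], 0], [[0.0035, -0.0003, 0], 0], [[0.0035, -0.0003, 0], 0]])

```text
clock: 15.25
eef_pos: [0.5296, -0.1164, 0.0098]
tool_rot: [0.734, 0.679, 0.002, 0.002]
contact_force: [-4.4, 0.8, 1.5]
opening: 0.085
```

```bash
python3 - <<'E'
from st import *
p,R=rob(); c,s=flask((p[0]+.104,-.125)); p,R=rob()
cv2.imwrite('pics/a7.png',cv2.cvtColor(np.clip(cv2.resize(s['pixels'][60:300,120:400],None,fx=2.5,fy=2.5,interpolation=cv2.INTER_CUBIC).astype(int)*2,0,255).astype(np.uint8),cv2.COLOR_RGB2BGR))
E
```

```text
15.25 [ 0.5296 -0.1164  0.0098] yaw -4.49 [-4.42  0.76  1.53]
top [ 0.6368 -0.125   0.2482] side [ 0.6345 -0.1265] lean(hi-lo)/75mm [ 0.034 -0.026] n 1086
15.35 [ 0.5303 -0.1166  0.01  ] yaw -4.48 [-1.68  0.68 -1.2 ]
```

View pics/a7.png

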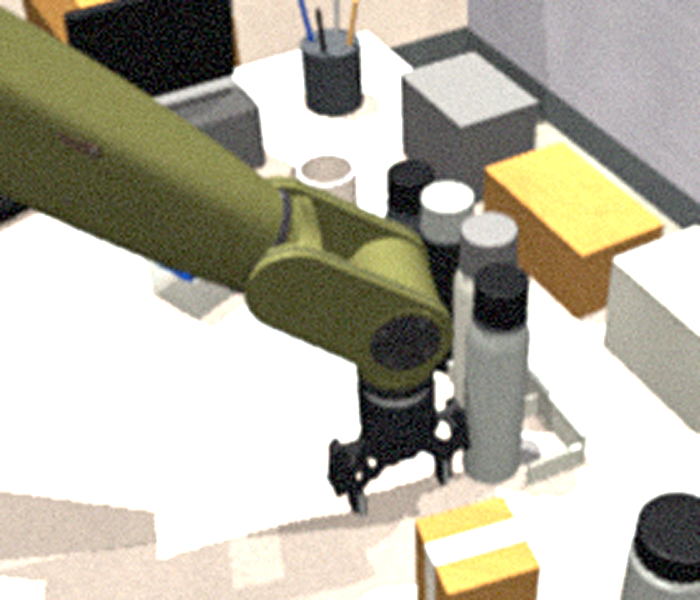

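>>> servo_tool(increments=[[[0.0035, -0.0002, 0.0005], 0], [[0.0035, -0.0002, 0], 0], [[0.0035, -0.0002, 0], 0], [[0.0035, -0.0002, 0], 0], [[0.0035, -0.0002, 0], 0]])

```text
clock: 15.77
eef_pos: [0.5482, -0.1175, 0.0101]
tool_rot: [0.734, 0.679, 0.002, 0.002]
contact_force: [-4.4, -0.2, 2.6]
opening: 0.0856
```

>>> servo_tool(increments=[[[0.0035, -0.0002, 0], 0], [[0.0035, -0.0002, 0], 0], [[0.003, -0.0002, 0], 0]])

```text
clock: 16.02
eef_pos: [0.5595, -0.1182, 0.0104]
tool_rot: [0.734, 0.679, 0.002, 0.002]
contact_force: [-3.4, 0.5, 2.2]
opening: 0.0853
```

```bash
python3 - <<'E'
from st import *
p,R=rob(); c,s=flask((p[0]+.104,-.128)); p,R=rob()
cv2.imwrite('pics/a8.png',cv2.cvtColor(np.clip(cv2.resize(s['pixels'][60:300,120:400],None,fx=2.5,fy=2.5,interpolation=cv2.INTER_CUBIC).astype(int)*2,0,255).astype(np.uint8),cv2.COLOR_RGB2BGR))
E
```

```text
16.02 [ 0.5595 -0.1182  0.0104] yaw -4.5 [-3.38  0.47  2.25]
top [ 0.6701 -0.1266  0.2486] side [ 0.6651 -0.1284] lean(hi-lo)/75mm [ 0.047 -0.024] n 1100
16.12 [ 0.5601 -0.1183  0.0105] yaw -4.49 [-1.89  0.5  -1.24]
```

View pics/a8.png

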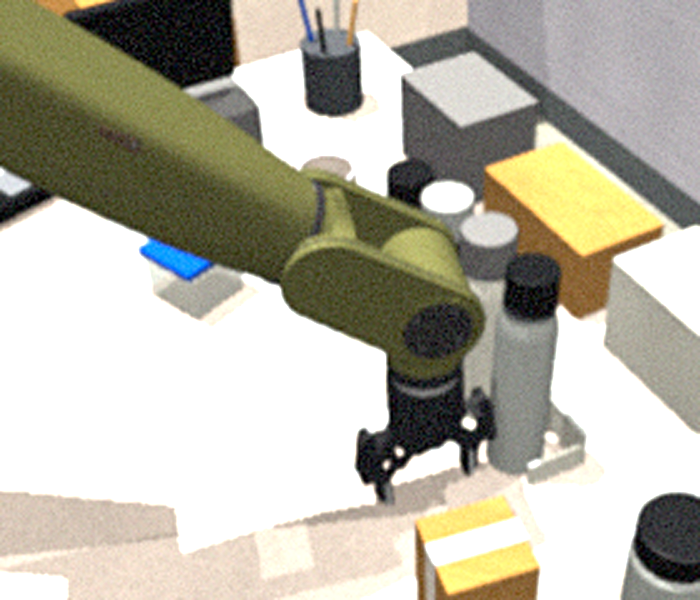

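>>> servo_tool(increments=[[[0.0028, -0.0002, 0], 0], [[0.0028, -0.0002, 0], 0], [[0.0025, -0.0002, 0], 0]])

```text
clock: 16.37
eef_pos: [0.5679, -0.1187, 0.0101]
tool_rot: [0.734, 0.679, 0.002, 0.002]
contact_force: [-4.4, -0.4, 2.5]
opening: 0.0855
```

```bash
python3 - <<'E'
from st import *
p,R=rob(); c,s=flask((p[0]+.104,-.128)); p,R=rob()
E
```

```text
16.37 [ 0.5679 -0.1187  0.0101] yaw -4.5 [-4.38 -0.38  2.54]
top [ 0.6777 -0.1266  0.248 ] side [ 0.6735 -0.1291] lean(hi-lo)/75mm [ 0.03  -0.014] n 1156
16.47 [ 0.5684 -0.1189  0.0103] yaw -4.5 [-2.47  0.52  0.34]
```

>>> servo_tool(increments=[[[-0.002, 0, 0], 0], [[-0.003, 0, 0], 0], [[-0.006, 0, 0], 0], [[-0.015, 0.001, 0.002], 0], [[-0.03, 0.002, 0.004], 0]])

```text
clock: 16.88
eef_pos: [0.517, -0.1171, 0.0182]
tool_rot: [0.734, 0.679, 0.006, 0.007]
contact_force: [-0.3, -0.2, 1.0]
opening: 0.0853
```

>>> servo_tool(increments=[[[-0.04, 0.003, 0.005], 0], [[-0.04, 0.003, 0.005], 0], [[-0.03, 0.003, 0.005], 0], [[0, 0, 0.005], 0], [[0, 0, 0], 0]])

```text
clock: 17.3
eef_pos: [0.3974, -0.1064, 0.0371]
tool_rot: [0.734, 0.679, 0.006, 0.008]
contact_force: [0.6, -0.8, 0.7]
opening: 0.0856
```

```bash
python3 - <<'E'
from st import *
p,R=rob(); c,s=flask((.673,-.128)); P=cloud(c); p,R=rob()
m=((P[...,2]>0.06)&(P[...,2]<0.30)&(P[...,0]>0.3)&(P[...,0]<0.85)).astype(np.uint8)
n,l,st,ce=cv2.connectedComponentsWithStats(m)
for i in range(1,n):
    if st[i,4]>80:
        A=P[l==i]; zt=np.percentile(A[:,2],95); T=A[A[:,2]>zt-0.012]; print('ztop',zt.round(3),((T.min(0)+T.max(0))/2)[:2].round(3))
cv2.imwrite('pics/a9.png',cv2.cvtColor(np.clip(cv2.resize(s['pixels'][60:300,120:400],None,fx=2.5,fy=2.5,interpolation=cv2.INTER_CUBIC).astype(int)*2,0,255).astype(np.uint8),cv2.COLOR_RGB2BGR))
cv2.imwrite('pics/t9.png',cv2.cvtColor(np.clip(c['pixels'].astype(int)*1.5,0,255).astype(np.uint8),cv2.COLOR_RGB2BGR))
E
```

```text
17.3 [ 0.3974 -0.1064  0.0371] yaw -4.47 [ 0.59 -0.77  0.65]
top [ 0.6735 -0.1268  0.248 ] side [ 0.6718 -0.1294] lean(hi-lo)/75mm [-0.029 -0.009] n 1059
17.4 [ 0.3978 -0.1063  0.0364] yaw -4.44 [0.43 0.08 0.15]
ztop 0.13 [0.848 0.356]
ztop 0.101 [0.822 0.58 ]
ztop 0.131 [ 0.848 -0.124]
ztop 0.101 [0.848 0.116]
ztop 0.102 [ 0.848 -0.362]
ztop 0.094 [ 0.721 -0.564]
ztop 0.205 [0.687 0.125]
ztop 0.225 [0.683 0.039]
ztop 0.24 [ 0.678 -0.046]
ztop 0.096 [0.679 0.328]
ztop 0.25 [ 0.674 -0.131]
ztop 0.127 [ 0.677 -0.366]
ztop 0.102 [0.552 0.543]
ztop 0.078 [0.479 0.296]
ztop 0.173 [ 0.492 -0.321]
ztop 0.298 [ 0.404 -0.103]
```

View pics/a9.png

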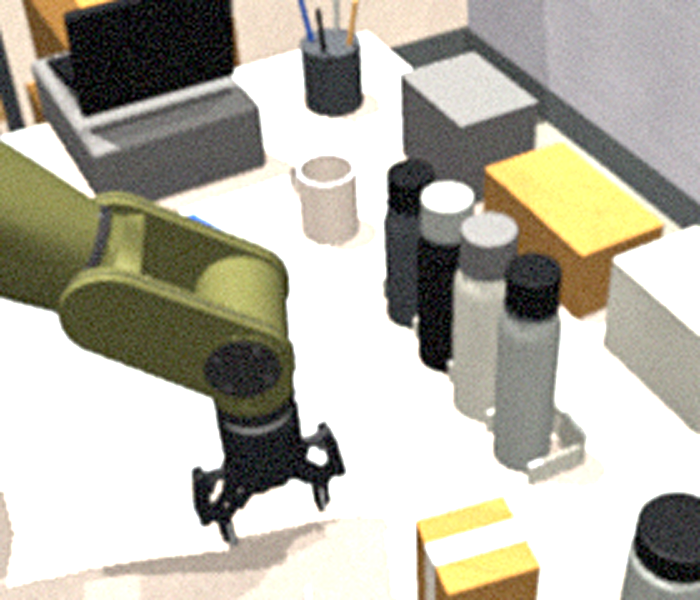

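View pics/t9.png

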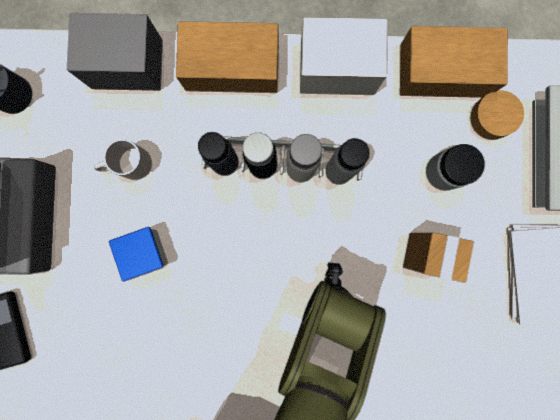

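```bash
python3 - <<'E'
from st import *
print(observe()['qd'].round(3)); print(ticket.sign_off())
E
```

```text
[ 0.007  0.036 -0.036 -0.001 -0.007  0.001]
the job is handed in; nothing more can be done
None
```

The flask is standing upright at the back of the empty right-hand lane, over the paper disc, and I handed the job in at about 17.5 s on the robot clock. No verdict was reported.

**How it went:**
- **Failed first push:** my first try, with the side of an open finger, touched the flask too high. It leaned about 0.15 rad, so I backed off and it settled upright, about 4 mm from where it began.
- **Pushes that worked:** I then pushed with the back of the open gripper kept as low as it would go. The first push went sideways onto the lane axis and the second went straight into the lane. The contact force was about 4–6 N. The gripper's knuckle touched the flask at roughly 50 mm, because it sticks out past the fingertips, so the contact was higher than the 35 mm advised. The flask leaned about 0.03–0.05 rad during these pushes and kept sliding.

**Last checks:**
- **Position:** each camera puts the flask within about 2 mm of the disc centre (limit 18 mm). The two cameras differ from each other by 3–6 mm in y, so I compared flask and disc within each view and corrected that offset for the moves.
- **Upright:** in the last pictures the cap and the body are less than 3 mm apart horizontally in both directions, so the flask is upright. The rougher side-view lean estimate read −0.03 rad, against −0.01 when the flask stood free at the start. I put that down to other things in view, and it is inside the 0.05 limit anyway.
- **Other goods:** all seven read within about 1 mm of where they began.
- **Gripper:** it is about 17 cm clear of the flask and touching nothing. The arm's joints still showed small speeds (up to 0.04 rad/s) when I handed in.

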